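# Fit the rotor in the bench centrifuge and hold it down

## Robot

A 6-joint arm with a two-finger parallel gripper is mounted at the origin on the work surface. World frame = base frame: x ahead of the robot, y to its left, z up, the work surface at z = 0. Lengths are in m, angles in rad, forces in N, time in s.
With the tool pointing down it reaches from about 0.425 to 0.95 m from the base axis. Payload 3.5 kg.
Tool frame: the origin (TCP) lies between the finger pads, 19 mm behind the fingertips; this is the grasp point; z points along the fingers, y is the line along which they close (so a half turn about z gives the same grasp; the last joint's range is limited). The gripper opens to 85 mm and grips with 20 to 120 N. Pads are 22 mm wide; open, the fingers measure 114 mm over their backs; the gripper's body (76 mm by 85 mm) begins 54 mm behind the grasp point. The pads swing forward as they close: fully open they stand 13 mm farther back than shut.
Start: joints at [1, 0.286, 1.577, -0, 1.279, -0.15], TCP at [0.276, 0.616, 0.25] pointing down, gripper open.
Joint ranges: [-2.77, 2.77], [-0.9, 2.22], [0.21, 2.48], [-1.53, 4.67], [0.24, 2.81], [-2.84, 2.84]. Speed limits (rad/s): [2.79, 2.79, 3.14, 3.14, 3.14, 3.14].

## Interface

Orientations are given as a unit quaternion [x, y, z, w].
In Python, from plant import ctrl gives the robot as it stands.
- The arm moves only by the tool carry_out, never from a script. Its argument "deltas" is one flat list of numbers, 6 for each row, row after row: the shift along the tool's x, y, z in m, then the turn, a rotation vector about the tool's x, y, z in rad. A call has 1 to 5 rows; each row is the pose to reach, as a shift and turn from the pose commanded when the call began, along the tool's axes at that moment; what a row does not reach only later rows make up. A row lasts 1/8 s, in which the tool goes at most 62.5 mm and 10.7 degrees, less where a joint would pass 70% of its speed; a pose out of reach is approached as far as the arm can. A call with a gripper value outside its range is refused whole. "grip" is the opening in per cent of the stroke, from 0 (shut) to 100 (fully open), set as the call begins (left out, the last holds). The fingers move at their own pace and stop on an object; "grip_force" is the grip in N (left out, the last holds). Time passes only in rows, so rows that repeat a pose let the fingers close. It gives the time, the measured TCP pose, the force, the opening and the grip force at its end, in the units of the state.
- ctrl.get_state(): the state, without advancing time (a new reading comes with each control period).
- ctrl.read_camera(name): name is "scene" or "top" or "wrist"; returns (picture, depth): 420x560x3 uint8, red, green, blue; 420x560 float32, m along the optical axis (not along the pixel's ray), 0 where there is no reading.
- ctrl.camera_model(name): a dict with "intrinsics" (3x3 intrinsics, pixels), "extrinsics" (4x4, takes a point from world to camera coordinates); the wrist camera has in their place "hand_eye" (4x4, takes a point from camera to tool coordinates, whose origin is the TCP and whose axes are the flange's). Camera axes: x right, y down, z forward; pixel columns grow to the right and rows downward; lengths in m; the calibration is good to about 2 mm. A picture is of the moment at which its call begins: read the wrist's pose just before it. camera_model takes no time and is no camera call.
- ctrl.sign_off(): hands the job in; it is judged then, once.
Trained networks look in the newest picture that a camera, given by its name, has taken for a name from the list of things; names that differ only in an ending like _2 or _b are one class to them, and where a whole thing is asked for, a point or a joint stands for the part that bears it (a point fixed in the world has none). Each returns a list of dicts, best first, with "score" (0 to 1); they miss things now and then, are a little off and sometimes report something else, mostly with a low value. They report only what shows in the picture. A call takes as long as a camera call. They do not tell look-alikes from the thing itself.
- ctrl.find_in(camera, query): "uv" ([column, row] in pixels, amid what is visible of it).
The state is a dict: "time": time; "qpos": joint angles; "dq": joint speeds; "joint_efforts": joint torques, N m; "eef_pos": TCP position; "tcp_rot": TCP orientation; "contact_force": force on the tool from outside, world axes, zero at the start; "wrist_torque": the same for the moment, N m; "opening": opening from 0.0 (shut) to 1.0 (fully open); "finger_force": force on a finger pad.
Only numpy, scipy, OpenCV 4.12 (cv2) and the standard library are available. Lean on these libraries where they do the work, as an engineer would, in place of code of your own. Each camera call takes 0.05 s, during which the arm holds its last target. There are 200 camera calls.

## Task

Put the round rotor into the small bench centrifuge: swing the steel latch lever on its front out and down clear of the lid, open the lid all the way back, then take the round rotor by the grip in its middle, lower it over the drive spindle and turn it until its slotted hub meshes with the cross-shaped drive and slides down. Press it fully home against the spring seat and finish while still holding it pressed down there (I lock it from the panel while you hold it), with the lid left open. Leave the other things on the bench where they are.

Things in the scene. Friction and masses are not known exactly. Their poses are not given: they have to be found in the camera images.
- rotor: The round rotor: loose grey dished disc, 92 mm across, rim 34 mm high, eight tube wells in a ring, a black flat-sided grip up from its middle; 0.15 to 0.3 kg, level on the bench at the start. Origin: centre of its underside, on its axis; z up. Its hub (36 mm square, 24 mm deep) is open below with a cross slot: slots 9.5 mm wide along its x and y, so it fits the drive at every quarter turn
- rotor_grip (a point): Point on the rotor's axis 54 mm above its origin, a good TCP height for gripping from above. The grip is a block 30 mm long along the rotor's x and 22 mm thick along its y, from 26 to 66 mm above the rotor's origin; axes as the rotor's
- spindle_cross (a point): Middle of the upper face of the steel drive cross in the bowl, under the lid: two bars 28 mm long, 8 mm wide along this point's x and y (z up), upper edges bevelled by 2 mm over the top 3 mm as a lead-in. It stands at any angle; the motor's brake holds it (0.3 N m turn it). A rotor not turned right rests on it, its origin at this height, 5 mm above the free seat plate
- spindle_tip (a point): Tip of the round pilot on the middle of the cross: 11 mm above spindle_cross, 11 mm across, its upper 4 mm tapered. It enters the middle of the rotor's hub at any angle and centres it, so the rotor can then be turned lightly pressed until it drops
- drive_home (a point): Where the rotor's origin must come: on the spindle's axis, 11 mm below spindle_cross, 58 mm above the bench. Fixed to the centrifuge; its x points from the latch (front) to the lid hinge (back), z up. The bowl is 117 mm across; its rim, the top of the white housing (170 mm wide), is 42 mm above this point
- seat (a joint): How far the sprung aluminium seat plate (48 mm across, around the drive cross) is pressed down, m: 0 free (its top is then 6 mm above drive_home), 0.006 at the stop (rotor home). The spring pushes up with 6 N when free and 12 N at the stop; it lifts the rotor again as soon as it is let go
- latch (a joint): Latch lever angle, rad: 0 closed (upright, its hook just above the lid's lip, so the lid is caught), free of the lid from about 0.25, 1.5 lying straight out to the front at its stop. It stays where it is left (friction, about 1 N at the tab)
- latch_tab (a point): Point on the latch lever 13 mm below its upper end: an upright steel strip 20 mm wide (this point's y) and 5 mm thick (x) in front of the lid's lip, at the middle of the centrifuge's front, 128 mm above the bench when closed. The strip is free down to 15 mm below this point, where the hook reaches back over the lip
- latch_hinge (a point): The latch lever's hinge pin on the front of the housing, along the centrifuge's y. The lever swings about it from upright outwards (away from the lid) and down; in drive_home's axes latch_tab is at x -19.5, z +66 mm from it when closed. Below it a low control console, 42 mm high, stands out 27 mm farther to the front
- lid (a joint): Lid angle, rad: 0 closed, 1.57 upright, 1.85 fully back at its stop. The clear domed lid (0.15 kg) stays where it is left: its hinge is stiff (about 2 N at the lip lifts it)
- lid_lip (a point): Point in the lid's front lip, a flat white tongue 40 mm wide along this point's y, 6 mm thick (z), reaching 10 mm forward and 18 mm back of it to the lid's frame (160 mm wide). Can be pinched from above across the 40 mm; axes turn with the lid, as drive_home's when closed. The housing's front face is 13 mm back of it, its top 4 mm below. The dome is 41 mm high, its front 36 mm back of this point
- lid_hinge (a point): Middle of the lid's hinge axis at the back of the centrifuge, along its y. lid_lip is 178 mm in front of it and 3 mm higher when closed
- strip_rotor: Bystander, loose: oblong rotor for tube strips, 94 x 70 mm, with the same grip as the round one, 66 mm high; origin under its centre
- strip_rack: Bystander, loose: blue tube rack 122 x 83 x 22 mm with tube strips in it (27 mm high); origin under its centre
- spare_rack: Bystander, loose: a second blue tube rack of the same size; origin under its centre
- tip_box: Bystander, loose: open pipette tip box 122 x 86 mm, tips up to 66 mm, its lid up to 95 mm high; origin under its centre
- closed_tip_box: Bystander, loose: closed pipette tip box 122 x 86 x 82 mm; origin under its centre
- freezer_box: Bystander, loose: white square freezer box 135 x 135 x 42 mm with a few capped tubes; origin under its centre
- pipette: Bystander, loose: pipette about 245 mm long lying on the bench along its own x, 31 mm high
Things that resemble listed ones, but are neither listed nor needed, are in the scene too. What is shaped like the rotor but green or purple is not meant.

How it is judged:
On the way, in this order (a step that is already met when the one before it is completed fails the run):
1. the latch lever is swung well clear of the lid (45 degrees or more) while the lid is still down (value of joint latch above 0.78 rad and value of joint lid below 0.3 rad), for 0.2 s.
2. the lid is opened back past upright (value of joint lid above 1.57 rad), for 0.2 s.
At the end, for the whole second after the job is handed in: The rotor is upright and meshed (8 degrees, 3 mm of the axis), within 2.5 mm of home, the seat pressed over 4 mm, at rest, the fingers still holding it down (over 3 N); the lid is still open (over 1.5 rad) and the latch free (over 0.3 rad) (z of rotor in the frame of drive_home between -0.004 and 0.0025 m and horizontal distance between rotor and drive_home below 0.003 m and angle between rotor's own z axis and vertical below 0.06 rad and (angle between the x axis of rotor and the x axis of spindle_cross, either way round below 0.14 rad or angle between the x axis of rotor and the y axis of spindle_cross, either way round below 0.14 rad) and value of joint seat above 0.004 m and contact force between the fingers and rotor above 3 N and linear speed of rotor below 0.02 m/s and value of joint lid above 1.5 rad and value of joint latch above 0.3 rad); the arm keeps its last pose, push and grip.
It fails at once if one of the other things on the bench is pushed or carried more than 4 cm from its place (distance of any of strip_rotor, strip_rack, spare_rack, tip_box, closed_tip_box, freezer_box, pipette from where it was at the start of the episode above 0.04 m).
It also fails if it takes over 69 s, if anything falls off the work surface, if the arm or the gripper's body presses on something with over 40 N, if the wrist force passes 120 N, or if a joint passes its speed limit or range.

## Working session

There is one attempt and no reset: what is moved stays moved. The work goes in short steps, Python scripts to look and compute and a tool call to move; the robot and the scene stay as the last step left them, time stands still between calls to the robot, and variables do not carry over. Pictures are saved under pics/ and viewed, at most 10 in all, crops included, and the job is handed in when it is done.

Besides the shell and the picture viewer there is one more tool, called after "Call:" as name(argument=value, ...) on one line, values as JSON. carry_out: Moves the arm, as the interface text tells. Its arguments: {"type":"object","properties":{"deltas":{"type":"array"},"grip":{"type":"number"},"grip_force":{"type":"number"}},"required":["deltas"]}

```bash
ls; mkdir -p pics; cat > h.py <<'E'
import numpy as np, cv2
from scipy.spatial.transform import Rotation as R
from plant import ctrl
def cloud(cam):
    s=ctrl.get_state(); rgb,d=ctrl.read_camera(cam); m=ctrl.camera_model(cam)
    K=np.array(m["intrinsics"]); v,u=np.mgrid[:420,:560]
    p=np.stack([(u-K[0,2])/K[0,0]*d,(v-K[1,2])/K[1,1]*d,d],-1)
    if "extrinsics" in m: T=np.linalg.inv(np.array(m["extrinsics"]))
    else:
        W=np.eye(4); W[:3,:3]=R.from_quat(s["tcp_rot"]).as_matrix(); W[:3,3]=s["eef_pos"]; T=W@np.array(m["hand_eye"])
    P=p@T[:3,:3].T+T[:3,3]; P[d==0]=np.nan
    return rgb,P
def save(n,rgb,f=1):
    cv2.imwrite("pics/"+n,cv2.resize(rgb[...,::-1],None,fx=f,fy=f,interpolation=cv2.INTER_CUBIC))
E
python3 - <<'E'
from h import *
s=ctrl.get_state(); print({k:np.round(v,3) for k,v in s.items()})
ims=[]
for c in ["top","scene"]:
    rgb,P=cloud(c); np.savez(c+".npz",rgb=rgb,P=P); ims.append(rgb)
    for q in ["rotor","strip_rotor","latch_tab","lid_lip","lid_hinge","latch_hinge"]:
        for r in ctrl.find_in(c,q)[:4]:
            u,v=map(int,np.round(r["uv"])); print(c,q,(u,v),round(r["score"],2),np.round(P[v,u],3))
save("top.png",ims[0],1.4); save("scene.png",ims[1],1.4)
E
```

```text
pics
{'time': np.float64(0.0), 'qpos': array([ 1.   ,  0.287,  1.578, -0.   ,  1.279, -0.15 ]), 'dq': array([ 0.001,  0.001,  0.002, -0.001,  0.   ,  0.001]), 'joint_efforts': array([-0.0000e+00, -4.0596e+01, -2.9264e+01, -0.0000e+00,  6.0000e-03,
       -0.0000e+00]), 'eef_pos': array([0.275, 0.616, 0.249]), 'tcp_rot': array([ 0.209,  0.978, -0.001, -0.   ]), 'contact_force': array([-0.065,  0.541,  0.028]), 'wrist_torque': array([-0.001, -0.074,  0.027]), 'finger_force': np.float64(0.0), 'opening': np.float64(1.003)}
top rotor (382, 215) 0.98 [ 0.456 -0.311  0.066]
top rotor (412, 298) 0.78 [ 0.221 -0.387  0.05 ]
top rotor (308, 251) 0.77 [ 0.354 -0.095  0.063]
top strip_rotor (330, 211) 0.91 [ 0.473 -0.164  0.039]
top lid_lip (214, 179) 0.83 [0.548 0.165 0.139]
top lid_hinge (215, 184) 0.96 [0.534 0.161 0.141]
top latch_hinge (218, 183) 0.69 [0.537 0.153 0.139]
scene rotor (294, 125) 0.82 [ 0.217 -0.387  0.042]
scene rotor (244, 166) 0.66 [ 0.466 -0.306  0.025]
scene rotor (302, 193) 0.57 [ 0.365 -0.095  0.031]
scene strip_rotor (258, 192) 0.76 [ 0.489 -0.159  0.045]
scene latch_tab (333, 254) 0.52 [0.449 0.185 0.11 ]
scene latch_tab (175, 176) 0.18 [ 0.695 -0.324  0.081]
scene lid_lip (296, 270) 0.82 [0.566 0.193 0.141]
scene lid_hinge (291, 280) 0.71 [0.589 0.209 0.136]
scene latch_hinge (290, 280) 0.71 [0.592 0.209 0.14 ]
```

View pics/top.png

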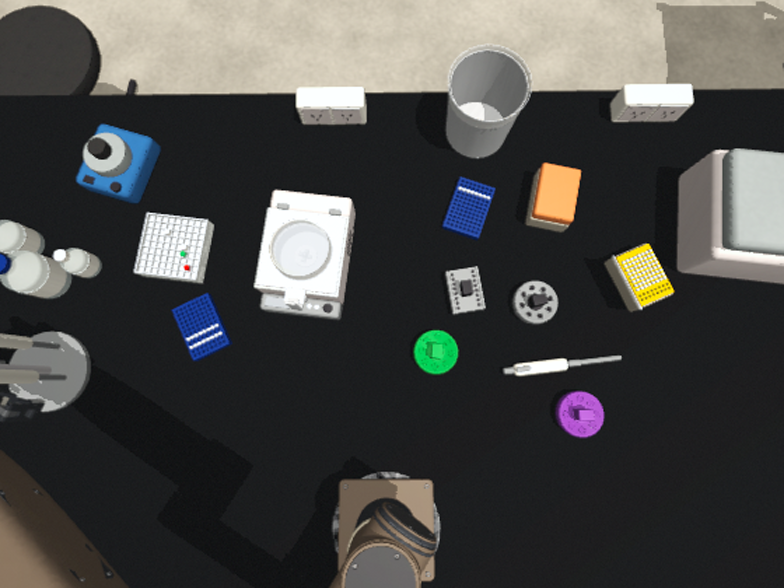

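View pics/scene.png

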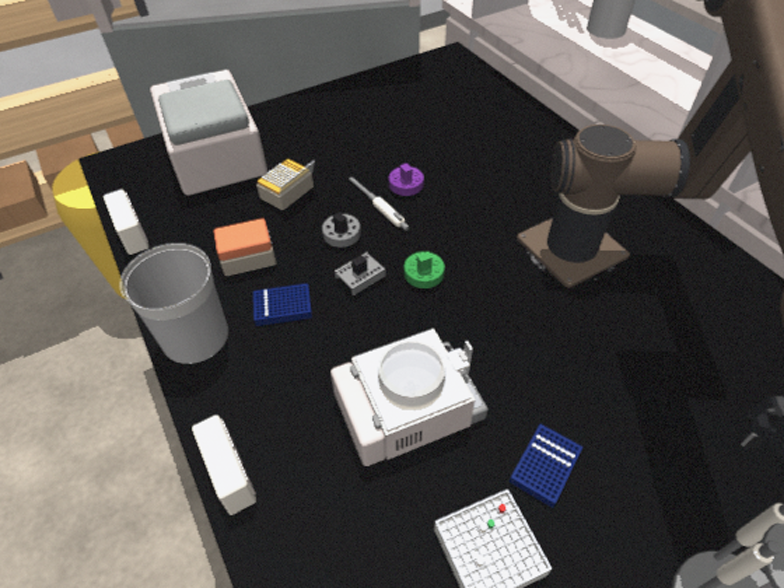

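The top view shows the centrifuge at pixel (305,250), with its latch at about (293,300) facing the robot. There are three round candidates: grey (536,301), green (435,352) and purple (580,414). The grey one fits the description: a grey disc with eight wells and a black block grip. The oblong one at (465,290) is the strip rotor. Next I'll measure the centrifuge frame and the rotor, and make the crop.

```bash
python3 - <<'E'
from h import *
for c in ["top","scene"]:
    z=np.load(c+".npz"); P=z["P"]; rgb=z["rgb"]
    X,Y,Z=P[...,0],P[...,1],P[...,2]
    box=(X>.36)&(X<.74)&(Y>.02)&(Y<.32)
    for lo,hi in [(.07,.125),(.095,.125),(.035,.05)]:
        m=(box&(Z>lo)&(Z<hi)).astype(np.uint8); p=P[m>0][:,:2]
        if len(p)>20:
            r=cv2.minAreaRect((p*1000).astype(np.float32)); print(c,lo,hi,len(p),np.round(r[0]),np.round(r[1]),round(r[2],1))
    b=box&(Z>.085)&(X<.5)
    i=np.argwhere(b); q=P[b]; o=np.argsort(q[:,0])[:25]
    print("front pts",np.round(q[o],3).tolist())
    # rotor top disc
    rb=(abs(X-.456)<.07)&(abs(Y+.311)<.07)
    for lo,hi in [(.02,.04),(.058,.075)]:
        m=rb&(Z>lo)&(Z<hi)
        if m.sum()>8: r=cv2.minAreaRect((P[m][:,:2]*1000).astype(np.float32)); print("rotor",lo,m.sum(),np.round(r[0]),np.round(r[1]),round(r[2],1),np.round(np.median(P[m],0),3))
t=np.load("top.npz")["rgb"]
a=cv2.resize(t[185:245,345:420],(500,400),interpolation=cv2.INTER_CUBIC); b=cv2.resize(t[185:235,170:260],(300,400)[::-1] if 0 else (300,167),interpolation=cv2.INTER_CUBIC)
out=np.zeros((400,800,3),np.uint8); out[:,:500]=a; out[:167,500:]=b; save("crop.png",out)
E
```

```text
top 0.07 0.125 3027 [565. 167.] [171. 246.] 82.6
top 0.095 0.125 2339 [562. 167.] [171. 241.] 82.7
top 0.035 0.05 577 [552. 167.] [169. 231.] 82.5
front pts [[0.441, 0.173, 0.108], [0.442, 0.177, 0.142], [0.442, 0.173, 0.123], [0.442, 0.175, 0.141], [0.442, 0.18, 0.142], [0.442, 0.176, 0.123], [0.442, 0.177, 0.102], [0.442, 0.172, 0.101], [0.442, 0.179, 0.121], [0.443, 0.182, 0.121], [0.443, 0.173, 0.139], [0.443, 0.184, 0.138], [0.443, 0.18, 0.1], [0.443, 0.183, 0.1], [0.443, 0.186, 0.099], [0.443, 0.171, 0.117], [0.443, 0.188, 0.116], [0.443, 0.187, 0.134], [0.443, 0.19, 0.133], [0.444, 0.19, 0.093], [0.444, 0.172, 0.131], [0.444, 0.187, 0.111], [0.444, 0.172, 0.087], [0.445, 0.18, 0.143], [0.445, 0.188, 0.143]]
rotor 0.02 662 [ 461. -321.] [90. 91.] 45.4 [ 0.458 -0.318  0.031]
rotor 0.058 83 [ 461. -321.] [22. 30.] 15.3 [ 0.462 -0.32   0.065]
scene 0.07 0.125 3993 [563. 168.] [173. 247.] 82.7
scene 0.095 0.125 2613 [562. 168.] [173. 243.] 82.6
scene 0.035 0.05 444 [562. 171.] [169. 250.] 83.0
front pts [[0.441, 0.175, 0.137], [0.442, 0.192, 0.094], [0.442, 0.192, 0.127], [0.442, 0.181, 0.141], [0.443, 0.182, 0.138], [0.443, 0.191, 0.14], [0.443, 0.193, 0.102], [0.444, 0.192, 0.106], [0.444, 0.192, 0.138], [0.444, 0.188, 0.141], [0.444, 0.175, 0.139], [0.444, 0.179, 0.14], [0.444, 0.193, 0.135], [0.444, 0.176, 0.132], [0.444, 0.177, 0.124], [0.445, 0.178, 0.121], [0.445, 0.193, 0.117], [0.445, 0.189, 0.14], [0.445, 0.175, 0.117], [0.445, 0.192, 0.125], [0.445, 0.192, 0.093], [0.445, 0.18, 0.118], [0.445, 0.178, 0.13], [0.445, 0.181, 0.138], [0.446, 0.177, 0.11]]
rotor 0.02 371 [ 461. -316.] [90. 90.] 80.8 [ 0.47  -0.306  0.03 ]
rotor 0.058 49 [ 460. -318.] [23. 32.] 16.8 [ 0.462 -0.317  0.064]
```

View pics/crop.png

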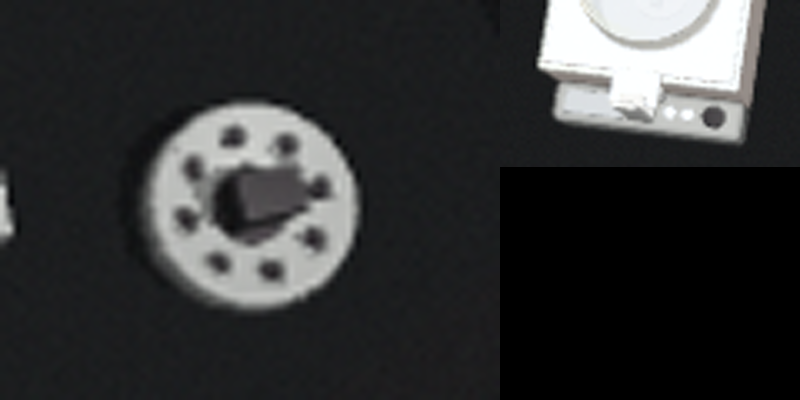

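The crop confirms a grey disc with eight wells and a black block grip at (0.461, -0.319), its thin axis at a yaw of about 16°. The centrifuge yaw is -7.4°, and the latch tab is at about (0.445, 0.182) with its top at z = 0.141, which matches the given height. I'll move behind the tab with the fingers shut.

Call:
carry_out(deltas=[-0.044,-0.04,0,0,0,0,-0.088,-0.08,0,0,0,0,-0.132,-0.12,0,0,0,0,-0.176,-0.16,0,0,0,0,-0.22,-0.2,0,0,0,0], grip=0)

```text
time: 1.32
eef_pos: [0.3953, 0.342, 0.2504]
tcp_rot: [0.209, 0.978, 0.0, 0.0]
contact_force: [0.7, 0.5, -0.2]
opening: -0.0
finger_force: 0.0
```

Call:
carry_out(deltas=[-0.044,-0.04,0,0,0,-0.1,-0.088,-0.08,0,0,0,-0.2,-0.13,-0.121,0,0,0,-0.29,-0.13,-0.121,0,0,0,-0.29,-0.13,-0.121,0,0,0,-0.29])

```text
time: 1.95
eef_pos: [0.4639, 0.1803, 0.2501]
tcp_rot: [0.066, 0.998, 0.0, -0.0]
contact_force: [0.2, 0.7, 0.3]
opening: -0.002
finger_force: 0.0
```

```bash
cat >> h.py <<'E'
XC=np.array([.9917,-.1288]); YC=np.array([.1288,.9917])
def st():
    s=ctrl.get_state(); M=R.from_quat(s["tcp_rot"]).as_matrix()
    print("t",round(float(s["time"]),2),"pos",np.round(s["eef_pos"],4),"y_tool yaw",round(np.degrees(np.arctan2(M[1,1],M[0,1])),1),"tilt z",np.round(M[:,2],3),"uv",np.round([s["eef_pos"][:2]@XC,s["eef_pos"][:2]@YC],4),"F",np.round(s["contact_force"],1),"q",np.round(s["qpos"],2),"op",round(float(s["opening"]),3))
    return s,M
def to(p,yaw=None):
    s,M=st(); d=M.T@(np.array(p)-s["eef_pos"]); print("tool delta",np.round(d,4), "turn", None if yaw is None else round(float(-np.radians(yaw-np.degrees(np.arctan2(M[1,1],M[0,1])))),3))
def uvw(u,v,z): return np.array([*(u*XC+v*YC),z])
E
python3 - <<'E'
from h import *
rgb,P=cloud("wrist"); save("w1.png",rgb); np.savez("w1.npz",rgb=rgb,P=P)
U=P[...,:2]@XC; V=P[...,:2]@YC; Z=P[...,2]
m=(abs(V-.238)<.03)&(Z>.125)&(U<.46)&(Z<.16)
q=np.stack([U[m],V[m],Z[m]],1); print(len(q), np.round(np.percentile(q,[2,50,98],axis=0),4) if len(q) else "")
m=(Z>.095)&(Z<.112)&(U<.5)&(abs(V-.238)<.03); q=np.stack([U[m],V[m],Z[m]],1); print(len(q), np.round(np.percentile(q,[1,50,99],axis=0),4) if len(q) else "")
to(uvw(.436,.238,.16),82.6)
E
```

```text
345 [[0.4137 0.2275 0.1265]
 [0.4146 0.237  0.1399]
 [0.4187 0.2465 0.1417]]
3864 [[0.414  0.2088 0.0973]
 [0.451  0.238  0.1061]
 [0.4743 0.2674 0.1116]]
t 2.0 pos [0.4637 0.181  0.2501] y_tool yaw 82.5 tilt z [-0.  0. -1.] uv [0.4365 0.2392] F [ 1.   0.1 -0.8] q [ 0.17 -0.11  2.    0.    1.25 -1.27] op 0.0
tool delta [ 0.0005 -0.0012  0.0901] turn -0.001
```

View pics/w1.png

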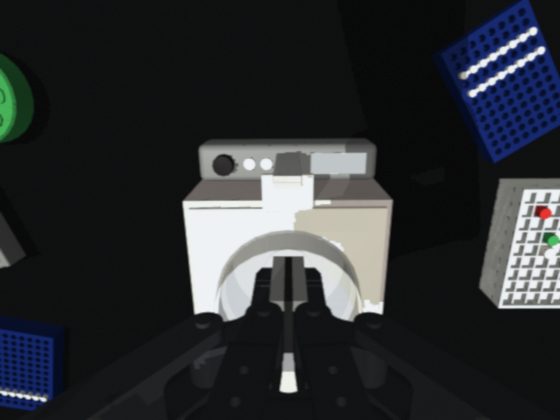

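The wrist view shows the latch hook over the white lip at (288,175). The strip spans u 0.4137 to 0.4187. I'll lower behind it and push it out and down.

Call:
carry_out(deltas=[0,-0.001,0.05,0,0,0,0,-0.001,0.09,0,0,0,0,-0.001,0.11,0,0,0,0,-0.001,0.11,0,0,0])

```text
time: 2.5
eef_pos: [0.4619, 0.1805, 0.1381]
tcp_rot: [0.064, 0.998, -0.0, -0.002]
contact_force: [0.1, -0.8, 0.5]
opening: 0.002
finger_force: 0.0
```

Call:
carry_out(deltas=[0.012,0,0,0,0,0,0.024,0,0.002,0,0,0,0.036,0,0.008,0,0,0,0.049,0,0.02,0,0,0,0.062,0,0.034,0,0,0])

```text
time: 3.12
eef_pos: [0.4016, 0.1873, 0.1054]
tcp_rot: [0.065, 0.998, 0.0, 0.0]
contact_force: [1.9, 0.2, 0.0]
opening: -0.002
finger_force: 0.5
```

Call:
carry_out(deltas=[0,0,0.01,0,0,0,0,0,0.01,0,0,0])

```text
time: 3.38
eef_pos: [0.4013, 0.187, 0.0946]
tcp_rot: [0.065, 0.998, -0.0, -0.002]
contact_force: [0.1, -0.1, 0.5]
opening: 0.001
finger_force: 0.0
```

```bash
python3 - <<'E'
from h import *
st()
rgb,P=cloud("scene"); save("s2.png",rgb[150:300,220:420],3)
U=P[...,:2]@XC; V=P[...,:2]@YC; Z=P[...,2]
m=(abs(V-.238)<.009)&(U<.43)&(Z>.045)&(U>.3)&(Z<.13); print(np.round(np.stack([U[m],V[m],Z[m]],1)[::6],3).tolist())
E
```

```text
t 3.38 pos [0.4013 0.187  0.0946] y_tool yaw 82.5 tilt z [-0.003 -0.001 -1.   ] uv [0.3739 0.2372] F [ 0.1 -0.1  0.5] q [ 0.21 -0.03  2.24  0.    0.94 -1.23] op 0.001
[[0.387, 0.23, 0.12], [0.38, 0.231, 0.109], [0.384, 0.234, 0.105], [0.387, 0.247, 0.119], [0.386, 0.238, 0.098], [0.385, 0.235, 0.088], [0.426, 0.231, 0.103], [0.383, 0.245, 0.096], [0.39, 0.233, 0.079], [0.425, 0.239, 0.104], [0.385, 0.244, 0.087], [0.392, 0.237, 0.077], [0.379, 0.247, 0.083], [0.387, 0.232, 0.061], [0.373, 0.243, 0.069], [0.39, 0.237, 0.066], [0.374, 0.242, 0.063], [0.393, 0.237, 0.063], [0.378, 0.247, 0.067], [0.392, 0.241, 0.063], [0.397, 0.24, 0.059], [0.409, 0.235, 0.054], [0.396, 0.244, 0.059], [0.405, 0.24, 0.054], [0.42, 0.233, 0.048], [0.408, 0.244, 0.057], [0.419, 0.238, 0.05], [0.406, 0.247, 0.055], [0.412, 0.246, 0.053], [0.42, 0.246, 0.048]]
```

View pics/s2.png

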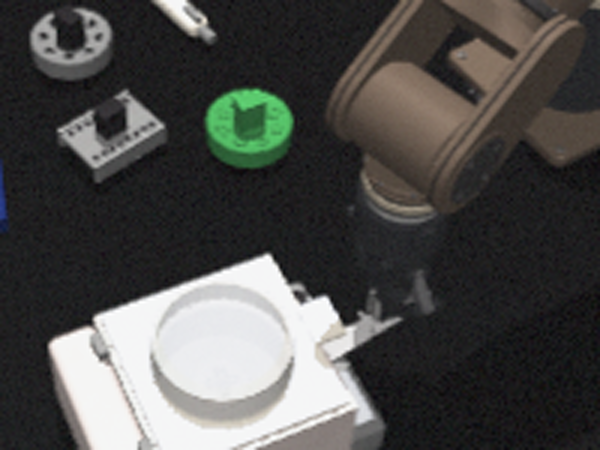

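The lever now lies well out to the front at about 1.1 rad, with the lid still down. Next I'll pinch the lip, which has its front edge at u ≈ 0.425.

Call:
carry_out(deltas=[0,0,-0.03,0,0,0,0,0.001,-0.065,0,0,0,-0.03,0.001,-0.065,0,0,0,-0.058,0.001,-0.065,0,0,0,-0.058,0.001,-0.065,0,0,0], grip=75)

```text
time: 4.05
eef_pos: [0.4619, 0.1803, 0.1617]
tcp_rot: [0.066, 0.998, 0.0, 0.001]
contact_force: [-0.6, -0.5, -0.4]
opening: 0.753
finger_force: 0.0
```

```bash
python3 - <<'E'
from h import *
rgb,P=cloud("wrist"); np.savez("w3.npz",rgb=rgb,P=P)
U=P[...,:2]@XC; V=P[...,:2]@YC; Z=P[...,2]
m=(Z>.09)&(Z<.12)&(U<.446)&(U>.41)&(abs(V-.238)<.045); q=np.stack([U[m],V[m],Z[m]],1); print(len(q), np.round(np.percentile(q,[1,50,99],axis=0),4) if len(q) else "")
m=(Z<.09)&(Z>.045)&(U<.42)&(U>.32)&(abs(V-.238)<.015); q=np.stack([U[m],V[m],Z[m]],1); print(len(q), np.round(q[np.argsort(q[:,0])][::max(1,len(q)//15)],3).tolist())
to(uvw(.432,.238,.110),82.6)
E
```

```text
3887 [[0.4218 0.1957 0.0907]
 [0.4354 0.2374 0.1064]
 [0.4458 0.2805 0.1079]]
3198 [[0.356, 0.233, 0.076], [0.359, 0.233, 0.078], [0.362, 0.231, 0.076], [0.365, 0.244, 0.075], [0.369, 0.228, 0.072], [0.373, 0.228, 0.07], [0.377, 0.232, 0.069], [0.381, 0.234, 0.067], [0.384, 0.236, 0.07], [0.387, 0.246, 0.076], [0.391, 0.244, 0.076], [0.398, 0.243, 0.06], [0.403, 0.233, 0.058], [0.408, 0.236, 0.055], [0.414, 0.234, 0.052], [0.42, 0.24, 0.051]]
t 4.1 pos [0.4605 0.1805 0.1611] y_tool yaw 82.5 tilt z [-0.001  0.    -1.   ] uv [0.4335 0.2383] F [-0.1  0.4 -1. ] q [ 0.17 -0.02  2.09  0.    1.07 -1.27] op 0.75
tool delta [ 0.0014 -0.0003  0.0511] turn -0.003
```

Call:
carry_out(deltas=[0.003,-0.001,0.025,0,0,0,0.003,-0.001,0.052,0,0,0,0.003,-0.001,0.052,0,0,0])

```text
time: 4.47
eef_pos: [0.4541, 0.1799, 0.1067]
tcp_rot: [0.065, 0.998, -0.001, -0.003]
contact_force: [-0.6, 0.0, -0.3]
opening: 0.751
finger_force: 0.0
```

Call:
carry_out(deltas=[0,0,0,0,0,0,0,0,0,0,0,0,0,0,0,0,0,0,0,0,0,0,0,0], grip=30, grip_force=40)

```text
time: 4.97
eef_pos: [0.4575, 0.1804, 0.1104]
tcp_rot: [0.065, 0.998, 0.0, 0.001]
contact_force: [-2.7, 1.0, 7.0]
opening: 0.454
finger_force: 40.6
```

Call:
carry_out(deltas=[-0.0015,0,-0.019,0,0,0,-0.005,0,-0.037,0,0.05,0,-0.01,0,-0.055,0,0.1,0,-0.018,0,-0.073,0,0.15,0,-0.027,0,-0.089,0,0.2,0])

```text
time: 5.6
eef_pos: [0.4837, 0.177, 0.1974]
tcp_rot: [0.065, 0.993, 0.007, -0.101]
contact_force: [3.2, 3.4, -5.9]
opening: 0.453
finger_force: 41.3
```

```bash
python3 - <<'E'
from h import *
s,M=st(); P0=uvw(.430,.238,.109)
import numpy as np
H=np.array([.610,.104]); r0=np.array([-.180,.005])
p=np.array([s["eef_pos"][:2]@XC,s["eef_pos"][2]])
print("lid angle est",np.degrees(np.arctan2(p[1]-H[1],H[0]-p[0])),np.hypot(*(p-H)))
t=.2
for a in (38,46,54,62,68):
    a=np.radians(a); q=H+[r0[0]*np.cos(a)+r0[1]*np.sin(a),-r0[0]*np.sin(a)+r0[1]*np.cos(a)]
    w=uvw(q[0],.238,q[1])
    print(np.round(M.T@(w-s["eef_pos"]),4))
E
```

```text
t 5.6 pos [0.4837 0.177  0.1974] y_tool yaw 82.5 tilt z [-0.199  0.028 -0.98 ] uv [0.4569 0.2378] F [ 3.2  3.4 -5.9] q [ 0.13  0.08  1.92  0.05  1.33 -1.33] op 0.453
lid angle est 31.379007103922447 0.17935515299764096
[-0.0098  0.0002 -0.0238]
[-0.0231  0.0003 -0.0451]
[-0.0393  0.0004 -0.0644]
[-0.058   0.0004 -0.0812]
[-0.0734  0.0005 -0.092 ]
```

Call:
carry_out(deltas=[-0.01,0,-0.024,0,0.1,0,-0.023,0,-0.045,0,0.2,0,-0.039,0,-0.064,0,0.3,0,-0.058,0,-0.081,0,0.4,0,-0.073,0,-0.092,0,0.46,0])

```text
time: 6.22
eef_pos: [0.5733, 0.1656, 0.2715]
tcp_rot: [0.062, 0.943, 0.022, -0.325]
contact_force: [-1.1, 4.3, -7.3]
opening: 0.454
finger_force: 41.9
```

```bash
python3 - <<'E'
from h import *
s,M=st()
H=np.array([.610,.104]); r0=np.array([-.180,.005])
p=np.array([s["eef_pos"][:2]@XC,s["eef_pos"][2]])
print("lid angle est",np.degrees(np.arctan2(p[1]-H[1],H[0]-p[0])),np.hypot(*(p-H)))
for a in (76,84,92,98,98):
    a=np.radians(a); q=H+[r0[0]*np.cos(a)+r0[1]*np.sin(a),-r0[0]*np.sin(a)+r0[1]*np.cos(a)]
    w=uvw(q[0],.238,q[1])
    print(np.round(M.T@(w-s["eef_pos"]),4))
E
```

```text
t 6.22 pos [0.5733 0.1656 0.2715] y_tool yaw 82.5 tilt z [-0.611  0.082 -0.787] uv [0.5472 0.2381] F [-1.1  4.3 -7.3] q [ 0.06  0.42  1.45  0.13  1.92 -1.37] op 0.454
lid angle est 69.45317626463233 0.17888820513865397
[-0.0138  0.     -0.0215]
[-0.0311  0.0001 -0.0397]
[-0.0508  0.0001 -0.0553]
[-0.0669  0.0002 -0.0651]
[-0.0669  0.0002 -0.0651]
```

Call:
carry_out(deltas=[-0.014,0,-0.021,0,0.11,0,-0.031,0,-0.04,0,0.23,0,-0.051,0,-0.055,0,0.36,0,-0.067,0,-0.065,0,0.47,0,-0.067,0,-0.065,0,0.47,0])

```text
time: 6.85
eef_pos: [0.6654, 0.1539, 0.2806]
tcp_rot: [0.054, 0.841, 0.036, -0.537]
contact_force: [-1.0, 5.2, -2.9]
opening: 0.454
finger_force: 42.6
```

```bash
python3 - <<'E'
from h import *
s,M=st()
H=np.array([.610,.104]); r0=np.array([-.180,.005])
p=np.array([s["eef_pos"][:2]@XC,s["eef_pos"][2]])
print("lid angle est",np.degrees(np.arctan2(p[1]-H[1],H[0]-p[0])),np.hypot(*(p-H)))
for a in (102,106):
    a=np.radians(a); q=H+[r0[0]*np.cos(a)+r0[1]*np.sin(a),-r0[0]*np.sin(a)+r0[1]*np.cos(a)]
    w=uvw(q[0],.238,q[1])
    print(np.round(M.T@(w-s["eef_pos"]),4))
E
```

```text
t 6.85 pos [0.6654 0.1539 0.2806] y_tool yaw 82.5 tilt z [-0.9    0.119 -0.42 ] uv [0.6401 0.2384] F [-1.   5.2 -2.9] q [ 0.03  0.83  0.99  0.23  2.44 -1.33] op 0.454
lid angle est 99.67143582224939 0.17916674602893554
[-0.0066 -0.0003 -0.0104]
[-0.0147 -0.0003 -0.02  ]
```

Call:
carry_out(deltas=[-0.0065,0,-0.0105,0,0.03,0,-0.0125,0,-0.0175,0,0.06,0,-0.0125,0,-0.0175,0,0.06,0])

```text
time: 7.22
eef_pos: [0.6858, 0.1513, 0.2764]
tcp_rot: [0.054, 0.826, 0.037, -0.56]
contact_force: [-1.3, 4.8, -4.5]
opening: 0.452
finger_force: 42.5
```

Call:
carry_out(deltas=[0,0,0,0,0,0,0,0,0,0,0,0,0,0,0,0,0,0], grip=75)

```text
time: 7.6
eef_pos: [0.6859, 0.1496, 0.2807]
tcp_rot: [0.054, 0.827, 0.037, -0.559]
contact_force: [-0.2, 1.1, 0.5]
opening: 0.752
finger_force: 0.0
```

Call:
carry_out(deltas=[0.028,0,-0.013,0,0,0,0.055,0,-0.026,0,0,0,0.083,0,-0.039,0,0,0,0.11,0,-0.05,0,-0.15,0,0.11,0,-0.05,0,-0.3,0])

```text
time: 8.22
eef_pos: [0.6917, 0.1487, 0.4048]
tcp_rot: [0.059, 0.903, 0.028, -0.425]
contact_force: [-0.5, -0.3, 0.7]
opening: 0.747
finger_force: 0.0
```

```bash
python3 - <<'E'
from h import *
s,M=st()
rgb,P=cloud("scene"); save("s4.png",rgb[110:330,200:420],2.5)
U=P[...,:2]@XC; V=P[...,:2]@YC; Z=P[...,2]
m=(abs(V-.238)<.08)&(U>.56)&(U<.75)&(Z>.13)&(Z<.3); q=np.stack([U[m],Z[m]],1); print(m.sum(),np.round(q[np.argsort(q[:,1])][::max(1,m.sum()//15)],3).tolist())
E
```

```text
t 8.22 pos [0.6917 0.1487 0.4048] y_tool yaw 82.5 tilt z [-0.763  0.101 -0.638] uv [0.6668 0.2366] F [-0.5 -0.3  0.7] q [ 0.03  0.74  0.82  0.19  2.44 -1.32] op 0.747
1039 [[0.623, 0.131], [0.636, 0.16], [0.643, 0.18], [0.673, 0.192], [0.647, 0.202], [0.647, 0.21], [0.67, 0.216], [0.654, 0.22], [0.673, 0.224], [0.675, 0.227], [0.671, 0.229], [0.651, 0.231], [0.648, 0.235], [0.647, 0.254], [0.646, 0.259], [0.657, 0.284]]
```

View pics/s4.png

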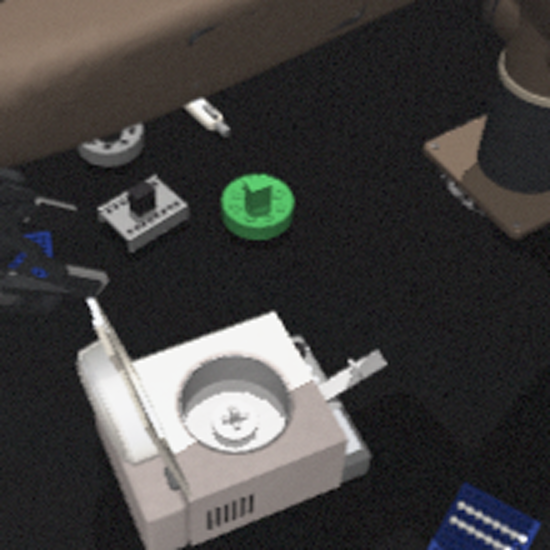

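The lid is fully back, the latch is out, and the cross is visible in the bowl at crop pixel (235,418). Next I'll level the tool and look into the bowl.

Call:
carry_out(deltas=[0.005,0,0.012,0,-0.175,0,0.01,0,0.024,0,-0.35,0,0.015,0,0.036,0,-0.525,0,0.02,0,0.048,0,-0.7,0,0.023,0,0.059,0,-0.87,0])

```text
time: 8.9
eef_pos: [0.6307, 0.1571, 0.3821]
tcp_rot: [0.066, 0.998, 0.001, -0.008]
contact_force: [-0.6, -0.4, 0.1]
opening: 0.753
finger_force: 0.0
```

```bash
python3 - <<'E'
from h import *
s,M=st()
ims=[]
for c in ["wrist","top"]:
    rgb,P=cloud(c); np.savez(c+"5.npz",rgb=rgb,P=P)
    U=P[...,:2]@XC; V=P[...,:2]@YC; Z=P[...,2]
    b=(abs(V-.238)<.075)&(abs(U-.52)<.085)
    # bowl floor/inside vs housing top
    inn=b&(Z<.092)&(Z>.02)
    m=inn.astype(np.uint8); n,l,stt,cen=cv2.connectedComponentsWithStats(m); k=1+np.argmax(stt[1:,4]); print(c,"hole",stt[k],cen[k])
    for lo,hi in [(.058,.067),(.0665,.073),(.075,.085)]:
        mm=(l==k)&(Z>lo)&(Z<hi)
        if mm.sum()>5:
            q=np.stack([U[mm],V[mm]],1); r=cv2.minEnclosingCircle((q*1000).astype(np.float32)); print(lo,hi,mm.sum(),np.round(r,1) if 0 else r,np.round(np.median(Z[mm]),4))
    # rim points: housing-top pixels adjacent to hole
    rim=(cv2.dilate((l==k).astype(np.uint8),np.ones((5,5)))>0)&(Z>.094)&(Z<.105)
    if rim.sum()>5:
        q=np.stack([U[rim],V[rim]],1); A=np.c_[2*q,np.ones(len(q))]; x=np.linalg.lstsq(A,(q**2).sum(1),rcond=None)[0]; print("rim circ",x[:2],np.sqrt(x[2]+x[0]**2+x[1]**2),rim.sum())
    y0,x0=int(cen[k][1]),int(cen[k][0]); h=70 if c=="wrist" else 35
    ims.append(cv2.resize(rgb[max(0,y0-h):y0+h,max(0,x0-h):x0+h],(400,400),interpolation=cv2.INTER_CUBIC)); print("crop org",x0-h,y0-h,2*h)
save("bowl.png",np.hstack(ims))
E
```

```text
t 8.9 pos [0.6307 0.1571 0.3821] y_tool yaw 82.5 tilt z [-0.015  0.003 -1.   ] uv [0.6053 0.237 ] F [-0.6 -0.4  0.1] q [ 0.09  0.17  1.47  0.    1.51 -1.35] op 0.753
wrist hole [ 238   39  101  106 8280] [288.28635266  91.23599034]
0.058 0.067 1368 ((530.0165405273438, 237.44403076171875), 56.49864196777344) 0.0637
0.0665 0.073 392 ((529.873046875, 237.35557556152344), 56.50941467285156) 0.0688
0.075 0.085 432 ((530.0457763671875, 237.41000366210938), 56.455345153808594) 0.0794
rim circ [0.53008791 0.237398  ] 0.056590455294786034 566
crop org 218 21 140
top hole [ 201  160   36   40 1038] [217.92967245 179.54142582]
0.058 0.067 182 ((557.1743774414062, 240.770263671875), 49.43737030029297) 0.0635
0.0665 0.073 55 ((552.2583618164062, 245.23556518554688), 43.130943298339844) 0.068
0.075 0.085 46 ((554.3211669921875, 235.44886779785156), 51.29609680175781) 0.0795
rim circ [0.53075003 0.23630155] 0.06035885115830647 248
crop org 182 144 70
```

View pics/bowl.png

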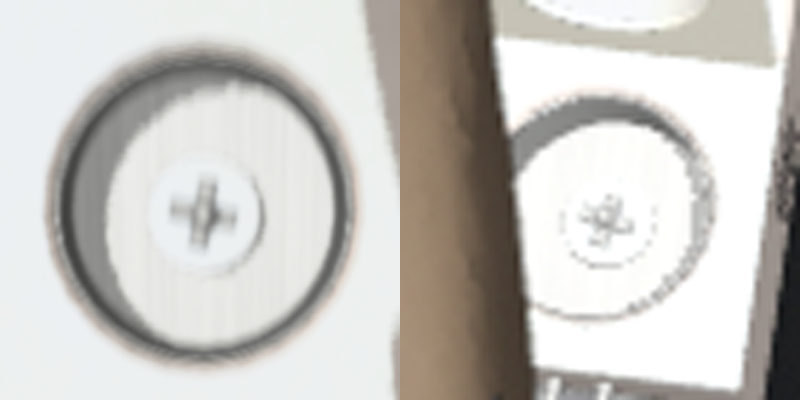

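```bash
python3 - <<'E'
from h import *
z=np.load("wrist5.npz"); P=z["P"]; rgb=z["rgb"].astype(float)
X,Y,Z=P[...,0],P[...,1],P[...,2]
c=uvw(.530,.2374,0); 
b=np.hypot(X-c[0],Y-c[1])<.018
for lo in (.0655,.0665,.068):
    m=b&(Z>lo)&(Z<.075); q=P[m][:,:2]; print(lo,m.sum(),"mean",np.round(q.mean(0),4), "bbox mid",np.round(cv2.minEnclosingCircle((q*1000).astype(np.float32))[0],1))
    for cc in (c[:2],q.mean(0)):
        d=q-cc; w=(d[:,0]+1j*d[:,1]); k=abs(w)>.007; print("   ang(world,mod90)",np.degrees(np.angle((w[k]**4/abs(w[k])**2).sum()))/4)
m=b&(Z>.076)&(Z<.09); print("pilot",m.sum(),np.round(np.median(P[m],0),4), "bowl c",c)
g=rgb.mean(-1); dk=b&(g<np.percentile(g[b],30)); q=P[dk][:,:2]-c[:2]; w=q[:,0]+1j*q[:,1]; k=(abs(w)>.006)&(abs(w)<.014); print("dark",np.degrees(np.angle((w[k]**4/abs(w[k])**2).sum()))/4)
# fit template: cross at angle/center on heights
from scipy.optimize import minimize
m=b&(Z>.05); q=P[m]; 
best=None
for a in np.arange(-45,45,1.):
  for dx in np.arange(-.004,.0041,.001):
    for dy in np.arange(-.004,.0041,.001):
      d=(q[:,:2]-c[:2]-[dx,dy])@np.array([[np.cos(np.radians(a)),-np.sin(np.radians(a))],[np.sin(np.radians(a)),np.cos(np.radians(a))]])
      ins=((abs(d[:,0])<.014)&(abs(d[:,1])<.004))|((abs(d[:,1])<.014)&(abs(d[:,0])<.004))
      r=np.abs(np.clip(q[:,2],.063,.07)-np.where(ins,.069,.064)).sum()
      if best is None or r<best[0]: best=(r,a,dx,dy)
print(best)
st()
E
```

```text
0.0655 212 mean [0.556  0.1669] bbox mid [556.9 166.8]
   ang(world,mod90) -17.97145449913662
   ang(world,mod90) -17.869972885949597
0.0665 170 mean [0.5561 0.1676] bbox mid [555.9 167.4]
   ang(world,mod90) -16.618700670204248
   ang(world,mod90) -16.71244930556723
0.068 93 mean [0.5555 0.1674] bbox mid [556.5 167.1]
   ang(world,mod90) -16.550023892430715
   ang(world,mod90) -16.795612938353003
pilot 65 [0.5559 0.1672 0.0779] bowl c [0.55617812 0.16716558 0.        ]
dark -16.569614911684294
(np.float64(0.6763459093778108), np.float64(-17.0), np.float64(0.0), np.float64(0.0))
t 9.0 pos [0.6274 0.158  0.3807] y_tool yaw 82.6 tilt z [-0.023  0.003 -1.   ] uv [0.6019 0.2375] F [ 0.4 -0.5  0.2] q [ 0.09  0.17  1.48  0.    1.51 -1.35] op 0.752
```

The cross stands at -16.8° (mod 90), centred at (0.556, 0.1673). The pilot point agrees with the bowl rim fit. Now to the grey rotor.

Call:
carry_out(deltas=[0.0125,-0.059,0,0,-0.023,0,0.025,-0.119,0,0,-0.023,0,0.0375,-0.178,0,0,-0.023,0,0.05,-0.238,0,0,-0.023,0,0.0625,-0.297,0,0,-0.023,0])

```text
time: 9.62
eef_pos: [0.5302, -0.1313, 0.383]
tcp_rot: [0.066, 0.998, 0.001, 0.001]
contact_force: [0.8, -0.8, -0.1]
opening: 0.752
finger_force: 0.0
```

Call:
carry_out(deltas=[0.0125,-0.059,0,0,0,0.18,0.025,-0.117,0.02,0,0,0.36,0.035,-0.165,0.05,0,0,0.54,0.0405,-0.197,0.09,0,0,0.72,0.0405,-0.197,0.12,0,0,0.9])

```text
time: 10.25
eef_pos: [0.464, -0.3218, 0.2605]
tcp_rot: [0.498, 0.867, 0.001, -0.001]
contact_force: [0.2, -0.2, 0.1]
opening: 0.747
finger_force: 0.0
```

Call:
carry_out(deltas=[0,0,0,0,0,0.13,0,0,0,0,0,0.26,0,0,0,0,0,0.26])

```text
time: 10.62
eef_pos: [0.4654, -0.3199, 0.2625]
tcp_rot: [0.601, 0.799, 0.001, 0.0]
contact_force: [0.3, -0.4, 0.1]
opening: 0.745
finger_force: 0.0
```

```bash
python3 - <<'E'
from h import *
rgb,P=cloud("wrist"); np.savez("w6.npz",rgb=rgb,P=P)
X,Y,Z=P[...,0],P[...,1],P[...,2]
rb=np.hypot(X-.461,Y+.319)<.06
for lo,hi in [(.02,.04),(.058,.072)]:
    m=rb&(Z>lo)&(Z<hi)
    if m.sum()>8: r=cv2.minAreaRect((P[m][:,:2]*1000).astype(np.float32)); print("rotor",lo,m.sum(),np.round(r[0],1),np.round(r[1],1),round(r[2],1),np.round(np.median(P[m],0),3), np.round(cv2.minEnclosingCircle((P[m][:,:2]*1000).astype(np.float32)),1) if 0 else "")
print(ctrl.find_in("wrist","rotor")[:2])
st(); save("w6.png",rgb)
E
```

```text
rotor 0.02 5430 [ 459.4 -321.4] [91.5 91. ] 63.5 [ 0.458 -0.317  0.031] 
rotor 0.058 760 [ 459.4 -321.4] [21.9 30.1] 12.8 [ 0.459 -0.32   0.065] 
[{'uv': [282.1, 165.8], 'score': 0.85}, {'uv': [47.0, 176.2], 'score': 0.61}]
t 10.72 pos [ 0.4654 -0.3197  0.2627] y_tool yaw 16.1 tilt z [ 0.002  0.001 -1.   ] uv [ 0.5027 -0.2571] F [-0.4  0.5  0. ] q [-0.78  0.03  1.84  0.    1.27 -1.06] op 0.748
```

View pics/w6.png

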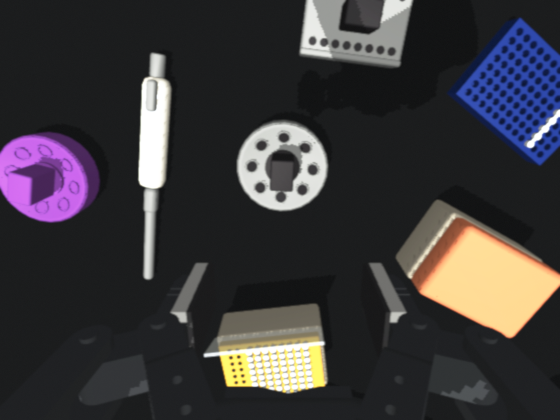

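The rotor sits at pixel (282,166), centred at (0.4594, -0.3214) with its thin axis at 13°. I'll go down and grip it.

Call:
carry_out(deltas=[0,-0.0063,0.06,0,0,0.054,0,-0.0063,0.12,0,0,0.054,0,-0.0063,0.175,0,0,0.054,0,-0.0063,0.2,0,0,0.054,0,-0.0063,0.207,0,0,0.054])

```text
time: 11.35
eef_pos: [0.4589, -0.3202, 0.0536]
tcp_rot: [0.623, 0.783, 0.001, -0.001]
contact_force: [1.0, 1.0, 0.1]
opening: 0.748
finger_force: 0.0
```

Call:
carry_out(deltas=[0,0,0,0,0,0,0,0,0,0,0,0,0,0,0,0,0,0,0,0,0,0,0,0,0,0,0,0,0,0], grip=5, grip_force=60)

```text
time: 11.98
eef_pos: [0.4607, -0.3222, 0.0577]
tcp_rot: [0.623, 0.782, 0.0, 0.003]
contact_force: [-0.8, -0.2, 6.4]
opening: 0.245
finger_force: 59.4
```

```bash
python3 -c "
from h import *
st()"
```

```text
t 11.97 pos [ 0.4607 -0.3222  0.0577] y_tool yaw 13.0 tilt z [ 0.005 -0.003 -1.   ] uv [ 0.4984 -0.2601] F [-0.8 -0.2  6.4] q [-0.79  0.28  1.98  0.    0.88 -1.02] op 0.245
```

Gripped at an opening of about 21 mm. I'll lift and carry.

Call:
carry_out(deltas=[0,0,-0.03,0,0,0,0,0,-0.08,0,0,0,0,0,-0.13,0,0,0,0,0,-0.18,0,0,0,0,0,-0.2,0,0,0])

```text
time: 12.6
eef_pos: [0.46, -0.3216, 0.2589]
tcp_rot: [0.623, 0.782, 0.001, 0.004]
contact_force: [-0.2, -0.3, -3.0]
opening: 0.246
finger_force: 59.5
```

Call:
carry_out(deltas=[0.03,0.013,0,0,0,0,0.08,0.036,0,0,0,0,0.13,0.058,0,0,0,0,0.18,0.08,0,0,0,0,0.23,0.103,0,0,0,0])

```text
time: 13.22
eef_pos: [0.5071, -0.0717, 0.2533]
tcp_rot: [0.623, 0.782, 0.0, -0.0]
contact_force: [-0.2, 0.7, -2.7]
opening: 0.246
finger_force: 59.4
```

Call:
carry_out(deltas=[0.05,0.022,0,0,0,0.1,0.1,0.045,0,0,0,0.23,0.15,0.067,0,0,0,0.36,0.195,0.086,0,0,0,0.48,0.225,0.1,0,0,0,0.52])

```text
time: 13.85
eef_pos: [0.5539, 0.1701, 0.253]
tcp_rot: [0.803, 0.596, -0.001, -0.0]
contact_force: [0.6, -0.1, -2.8]
opening: 0.246
finger_force: 59.3
```

```bash
python3 - <<'E'
from h import *
rgb,P=cloud("wrist"); np.savez("w7.npz",rgb=rgb,P=P)
s,M=st(); X,Y,Z=P[...,0],P[...,1],P[...,2]
d=np.hypot(X-s["eef_pos"][0],Y-s["eef_pos"][1]); zr=s["eef_pos"][2]-.054+.034
m=(d<.06)&(abs(Z-zr)<.012); q=P[m]; print(m.sum(),np.median(Z[m])-s["eef_pos"][2])
r=(d>.035)&m; k=P[r]
A=np.c_[k[:,:2],np.ones(len(k))]; c,_,_,_=np.linalg.lstsq(A,k[:,2],rcond=None); print("tilt",np.round(c[:2],3))
h=cv2.convexHull((q[:,:2]*1000).astype(np.float32))[:,0]/1000; 
from scipy.optimize import least_squares
f=least_squares(lambda p:np.hypot(h[:,0]-p[0],h[:,1]-p[1])-.046,[*s["eef_pos"][:2]],loss="soft_l1",f_scale=.001); print("rotor centre",f.x,"resid",np.round(np.median(abs(f.fun)),4))
save("w7.png",rgb)
to([.556,.1673,.26],-16.8)
E
```

```text
t 13.9 pos [0.5543 0.1731 0.253 ] y_tool yaw -16.8 tilt z [-0.     0.003 -1.   ] uv [0.5274 0.243 ] F [ 0.6  1.9 -2.7] q [0.13 0.08 1.81 0.   1.25 0.42] op 0.246
17180 -0.025599546218364105
tilt [-0.012 -0.002]
rotor centre [0.55380064 0.17098115] resid 0.0001
t 13.9 pos [0.5543 0.1731 0.253 ] y_tool yaw -16.8 tilt z [-0.     0.003 -1.   ] uv [0.5274 0.243 ] F [ 0.6  1.9 -2.7] q [0.13 0.08 1.81 0.   1.25 0.42] op 0.246
tool delta [-0.005   0.0033 -0.007 ] turn -0.0
```

View pics/w7.png

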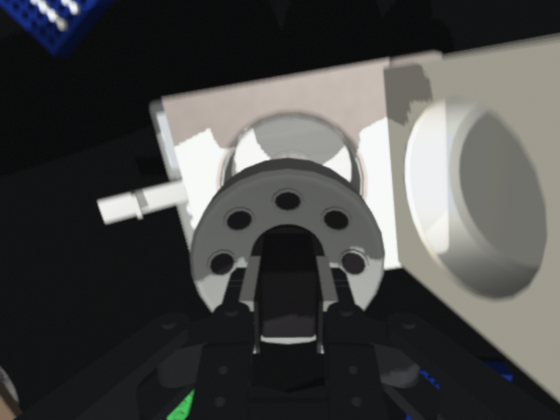

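Call:
carry_out(deltas=[-0.004,0.003,0,0,0,0,-0.004,0.003,0,0,0,0,-0.004,0.003,0,0,0,0,-0.004,0.003,0,0,0,0])

```text
time: 14.4
eef_pos: [0.5568, 0.1624, 0.2558]
tcp_rot: [0.803, 0.595, 0.001, 0.001]
contact_force: [0.2, 0.4, -3.3]
opening: 0.246
finger_force: 59.3
```

```bash
cat > m.py <<'E'
from h import *
from scipy.optimize import least_squares
for i in range(3):
    rgb,P=cloud("wrist")
    s,M=st(); X,Y,Z=P[...,0],P[...,1],P[...,2]
    d=np.hypot(X-s["eef_pos"][0],Y-s["eef_pos"][1]); zr=s["eef_pos"][2]-.0256
    m=(d<.06)&(abs(Z-zr)<.006); q=P[m]
    h=cv2.convexHull((q[:,:2]*1000).astype(np.float32))[:,0]/1000
    f=least_squares(lambda p:np.hypot(h[:,0]-p[0],h[:,1]-p[1])-.046,[*s["eef_pos"][:2]],loss="soft_l1",f_scale=.001)
    e=np.array([.556,.1673])-f.x; print("rotor centre",np.round(f.x,4),"err tool",np.round(M.T@[*e,0],4))
E
python3 m.py
```

```text
t 14.45 pos [0.5569 0.1626 0.2559] y_tool yaw -16.9 tilt z [ 0.003 -0.    -1.   ] uv [0.5313 0.2329] F [ 0.4  1.2 -1.8] q [ 0.11  0.07  1.81 -0.    1.26  0.4 ] op 0.245
rotor centre [0.5568 0.1633] err tool [ 0.0036 -0.002  -0.    ]
t 14.5 pos [0.5568 0.1627 0.2559] y_tool yaw -16.9 tilt z [ 0.003 -0.    -1.   ] uv [0.5313 0.2331] F [ 0.5  0.3 -3.8] q [ 0.11  0.07  1.81 -0.    1.26  0.4 ] op 0.248
rotor centre [0.5569 0.1634] err tool [ 0.0035 -0.002  -0.    ]
t 14.55 pos [0.5569 0.1629 0.2559] y_tool yaw -16.9 tilt z [ 0.003 -0.    -1.   ] uv [0.5313 0.2332] F [ 0.5  0.7 -3.6] q [ 0.11  0.07  1.81 -0.    1.26  0.4 ] op 0.249
rotor centre [0.5569 0.1635] err tool [ 0.0034 -0.002  -0.    ]
```

Call:
carry_out(deltas=[0.0035,-0.002,0.02,0,0,0,0.0035,-0.002,0.05,0,0,0,0.0035,-0.002,0.08,0,0,0,0.0035,-0.002,0.1,0,0,0,0.0035,-0.002,0.1,0,0,0])

```text
time: 15.18
eef_pos: [0.5546, 0.167, 0.1529]
tcp_rot: [0.803, 0.596, -0.001, -0.0]
contact_force: [-0.5, 0.3, -3.3]
opening: 0.247
finger_force: 59.3
```

Call:
carry_out(deltas=[0,0,0,0,0,0,0,0,0,0,0,0,0,0,0,0,0,0])

```text
time: 15.55
eef_pos: [0.5569, 0.1672, 0.157]
tcp_rot: [0.803, 0.596, 0.002, 0.002]
contact_force: [-0.5, -0.1, -2.7]
opening: 0.245
finger_force: 59.3
```

```bash
python3 m.py
```

```text
t 15.6 pos [0.5567 0.1672 0.1567] y_tool yaw -16.8 tilt z [ 0.005 -0.    -1.   ] uv [0.5305 0.2375] F [-0.6 -0.1 -2.8] q [ 0.12  0.17  1.89 -0.    1.07  0.41] op 0.249
rotor centre [0.5569 0.168 ] err tool [-0.0009 -0.0007 -0.    ]
t 15.65 pos [0.5565 0.1671 0.1565] y_tool yaw -16.8 tilt z [ 0.004 -0.    -1.   ] uv [0.5304 0.2374] F [ 0.4 -0.  -2.9] q [ 0.12  0.17  1.89 -0.    1.07  0.41] op 0.245
rotor centre [0.5567 0.168 ] err tool [-0.0009 -0.0005 -0.    ]
t 15.7 pos [0.5564 0.1671 0.1562] y_tool yaw -16.8 tilt z [ 0.004 -0.    -1.   ] uv [0.5303 0.2374] F [-0.3 -0.6 -3.7] q [ 0.12  0.17  1.89 -0.    1.07  0.41] op 0.246
rotor centre [0.5565 0.1679] err tool [-0.0008 -0.0003 -0.    ]
```

Call:
carry_out(deltas=[-0.0006,-0.0003,0.008,0,0,0,-0.0006,-0.0003,0.015,0,0,0,-0.0006,-0.0003,0.02,0,0,0,-0.0006,-0.0003,0.025,0,0,0,-0.0006,-0.0003,0.025,0,0,0])

```text
time: 16.32
eef_pos: [0.5554, 0.1665, 0.13]
tcp_rot: [0.803, 0.596, 0.0, 0.001]
contact_force: [0.6, 0.2, -2.9]
opening: 0.248
finger_force: 59.3
```

Call:
carry_out(deltas=[0,0,0.003,0,0,0,0,0,0.006,0,0,0,0,0,0.009,0,0,0,0,0,0.009,0,0,0])

```text
time: 16.82
eef_pos: [0.5561, 0.1666, 0.122]
tcp_rot: [0.803, 0.596, 0.001, 0.001]
contact_force: [-0.7, -0.0, -2.8]
opening: 0.251
finger_force: 59.4
```

```bash
python3 -c "
from h import *
st()"
```

```text
t 16.82 pos [0.5561 0.1666 0.122 ] y_tool yaw -16.8 tilt z [ 0.003 -0.    -1.   ] uv [0.53   0.2369] F [-0.7 -0.  -2.8] q [ 0.12  0.22  1.91 -0.    1.01  0.41] op 0.251
```

Call:
carry_out(deltas=[0,0,0.002,0,0,0,0,0,0.004,0,0,0,0,0,0.006,0,0,0,0,0,0.006,0,0,0,0,0,0.006,0,0,0], grip_force=90)

```text
time: 17.45
eef_pos: [0.5562, 0.1667, 0.1173]
tcp_rot: [0.803, 0.596, 0.001, 0.001]
contact_force: [-3.8, -0.3, 7.5]
opening: 0.239
finger_force: 92.9
```

Call:
carry_out(deltas=[0,0,0.001,0,0,0,0,0,0.002,0,0,0,0,0,0.002,0,0,0])

```text
time: 17.82
eef_pos: [0.5562, 0.1667, 0.1158]
tcp_rot: [0.803, 0.596, 0.001, 0.001]
contact_force: [-5.6, -0.2, 9.0]
opening: 0.239
finger_force: 93.1
```

```bash
python3 -c "
from h import *
st()"
```

```text
t 17.82 pos [0.5562 0.1667 0.1158] y_tool yaw -16.8 tilt z [ 0.003 -0.001 -1.   ] uv [0.5301 0.237 ] F [-5.6 -0.2  9. ] q [ 0.12  0.23  1.91 -0.    1.    0.41] op 0.239
```

Call:
carry_out(deltas=[0,-0.0004,0.001,0,0,0,0,-0.0004,0.002,0,0,0,0,-0.0004,0.002,0,0,0,0,-0.0004,0.002,0,0,0])

```text
time: 18.32
eef_pos: [0.5563, 0.1668, 0.1157]
tcp_rot: [0.803, 0.596, 0.001, 0.001]
contact_force: [-7.1, -0.7, 17.5]
opening: 0.241
finger_force: 94.2
```

```bash
python3 - <<'E'
from h import *
s,M=st()
rgb,P=cloud("wrist"); X,Y,Z=P[...,0],P[...,1],P[...,2]
d=np.hypot(X-.556,Y-.1673); m=(d>.036)&(d<.044)&(Z>.07)&(Z<.11)
print("rim z",np.round(np.percentile(Z[m],[10,50,90]),4),"expected home .092"); k=P[m]; A=np.c_[k[:,:2],np.ones(len(k))]; c=np.linalg.lstsq(A,k[:,2],rcond=None)[0]; print("tilt",c[:2])
r=(d>.062)&(d<.07)&(abs(Z-.1)<.01); print("housing top z",np.round(np.median(Z[r]),4))
rgb2,P2=cloud("scene"); save("s9.png",rgb2[110:330,200:420],2.5)
E
```

```text
t 18.32 pos [0.5563 0.1668 0.1157] y_tool yaw -16.8 tilt z [ 0.003 -0.001 -1.   ] uv [0.5302 0.2371] F [-7.1 -0.7 17.5] q [ 0.12  0.23  1.91 -0.    1.    0.41] op 0.241
rim z [0.0901 0.0913 0.0922] expected home .092
tilt [-0.00714481  0.00397878]
housing top z 0.0997
```

View pics/s9.png

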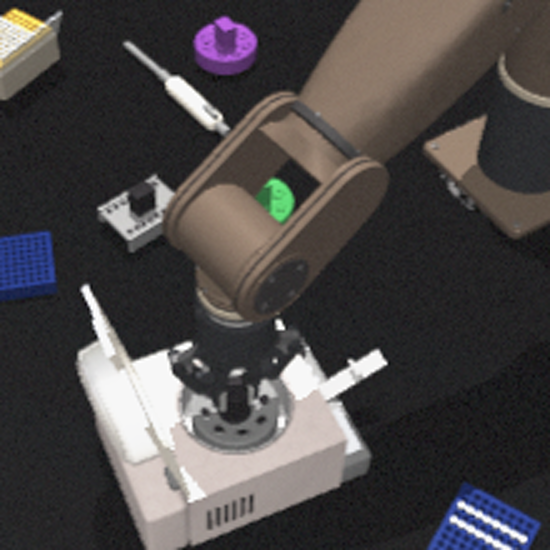

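The rotor is against the stop: the push rose to 17.5 N with no further travel, and the rim is at z = 0.091 (0.092 expected at home). The lid is back and the latch is out. I'm handing in.

```bash
python3 -c "
from plant import ctrl
print(ctrl.sign_off())"
```

```text
the job is handed in; nothing more can be done
None
```

The rotor is meshed on the drive and held pressed fully home with about 17 N, the lid is fully open and the latch is out; I handed the job in at 18.3 s, and no verdict came back.

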